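# Free the pawl and lower the tube lift

## Task

Pick up the release rod from the mat, put its shaft under the tail of the lift's pawl and flick the tail upward so that the pawl swings clear of the teeth; touch the pawl with nothing but the rod. Then lay the rod gently back down on the mat and let go. Finally move the carriage with its tube rack gently all the way down, and leave everything else where it stands.

Things in the scene. Friction and masses are not known exactly. Their poses are not given: they have to be found in the camera images.
- lift_stand: White lift stand fixed to the bench. Origin on the bench under the column's axis; z up. Base plate 160 mm (x) by 270 mm (y from -105 to +165 mm), 14 mm thick. Aluminium column 36 x 30 mm, top 284 mm above the bench, steel teeth 15 mm apart on its -y face. The platform with the tube rack is on the column's +y side, the pawl on its -y side.
- carriage (a joint): Height of the carriage above its lowest position, m: 0 = fully down, about 0.09 at the start, upper stop 0.115. It slides on the column against a drag brake, so it stays where it is left: moving it down takes about 4 to 7 N, up about 20 N. While the pawl is engaged it cannot go down more than about 2 mm. The pawl and its hinge ride on it.
- handle (a point): Centre of the carriage's handle: grey bar 80 mm long (stand's x), 16 mm wide (y), 24 mm high, on two thin posts, 146 mm to +y of the column's axis; moves with the carriage, 116 mm above the bench when fully down. The tube tops are 28 mm below this point and end 40 mm from it toward the column. Axes as lift_stand's.
- pawl (a joint): Angle of the pawl, rad: 0 = engaged (toe over a tooth), grows as its tail is lifted, stop at 0.8. Its hinge is stiff: the pawl stays at the angle where it is left (about 1 to 2 N up at the tail turns it). Its toe is clear of the teeth from about 0.2; 0.25 and more counts as clear.
- pawl_hinge (a point): The pawl's hinge (its line runs along the stand's x), 26 mm to -y of the column's axis, riding on the carriage. The pawl is a dark steel bell crank: a toe hangs 45 mm down from the hinge beside the teeth and a level tail reaches 86 mm out to -y; lifting the tail swings the toe out. Axes as lift_stand's.
- pawl_tail (a point): Middle of the underside of the tail's paddle, 66 mm to -y of the hinge line. Paddle: 46 mm wide (x), from 16 mm inward to 20 mm outward of this point, 7 mm thick, level while the pawl is engaged; a 16 mm wide arm joins it to the hinge. Free space under it down to the base plate and all along its -y side. Turns with the pawl; axes as lift_stand's while engaged.
- rod_grip (a point): Centre of the release rod's handle. The rod: grey square handle 90 mm long, 24 x 24 mm, then a steel shaft of 10 mm diameter and 90 mm length on the same axis; 0.12 kg. x points along the rod towards the shaft's tip; z is up as it lies on the mat, with its axis 12 mm above the mat's top.
- rod_tip (a point): End of the rod's shaft, on its axis, 135 mm from rod_grip along x.
- mat: Dark rubber mat fixed to the bench, 260 mm (x) by 150 mm (y), 3 mm thick; origin at the centre of its underside.
- tray_mid (a point): Bystander: white foam tube tray with capped tubes, 130 x 180 mm, 72 mm high; the point is at its centre.
- gloves_mid (a point): Bystander: glove carton 100 x 200 x 75 mm; the point is at its centre.
- dish_mid (a point): Bystander: white kidney dish, about 110 x 210 mm, 42 mm high; the point is near its centre.

How it is judged:
By the outcome, as a careful person would: the job done as asked, in the order asked, and still so for the second after the job is handed in, with the robot touching nothing.
It also fails if it takes over 72 s, if anything falls off the work surface, if the arm or the gripper's body presses on something with over 40 N, if the wrist force passes 120 N, or if a joint passes its speed limit or range.

## Robot

A 7-joint arm with a two-finger parallel gripper is mounted at the origin on the work surface. World frame = base frame: x ahead of the robot, y to its left, z up, the work surface at z = 0. Lengths are in m, angles in rad, forces in N, time in s.
With the tool pointing down it reaches from about 0.4 to 0.875 m from the base axis. Payload 19.3 kg.
Tool frame: the origin (TCP) lies midway between the tips of the shut fingers; the grasp point (between the pads) lies 19 mm behind it; z points along the fingers, y is the line along which they close (so a half turn about z gives the same grasp; the last joint's range is limited). The gripper opens to 85 mm and grips with 20 to 120 N. Pads are 22 mm wide; open, the fingers measure 114 mm over their backs; the gripper's body (76 mm by 85 mm) begins 54 mm behind the grasp point. The pads swing forward as they close: fully open they stand 13 mm farther back than shut.
Start: joints at [-1.279, 0.521, -0.036, 1.599, 0.021, 1.021, -0.113], TCP at [0.221, 0.585, 0.231] pointing down, gripper open.
Joint ranges: [-2.91, 2.91], [-0.3, 2.13], [-1.5, 1.42], [0.17, 2.43], [-1.26, 4.41], [0.16, 1.93], [-2.52, 2.52]. Speed limits (rad/s): [1.89, 1.89, 2.39, 2.39, 3.01, 3.01, 3.01].

## Interface

Orientations are given as [roll, pitch, yaw] about the fixed x, y, z axes, in that order (R = Rz(yaw) Ry(pitch) Rx(roll)).
In Python, from workcell import bot gives the robot as it stands.
- The arm moves only by the tool move_arm, never from a script. Its argument "moves" is a list that holds one entry, the list of rows, each a list of 7 numbers: the opening, from 0 (shut) to 1 (fully open), then the shift along the tool's x, y, z in units of 1000 mm (1.0 is 1000 mm), then the turn, a rotation vector about the tool's x, y, z in units of 2 pi rad (1.0 is 2 pi rad). A call has 1 to 5 rows; each row is the pose to reach, as a shift and turn from the pose commanded when the call began, along the tool's axes at that moment, turning the shorter way round; what a row does not reach only later rows make up. A row lasts 1/10 s, in which the tool goes at most 50 mm and 8.59 degrees, less where a joint would pass 70% of its speed; a pose out of reach is approached as far as the arm can. A call with a number of a shift or a turn outside -1 to 1 is refused whole. A call with a gripper value outside its range is refused whole. The fingers move at their own pace and stop on an object; "force" is the grip in N (left out, the last holds). Time passes only in rows, so rows that repeat a pose let the fingers close. It gives the time, the measured TCP pose, the force, the opening and the grip force at its end, in the units of the state.
- bot.observe(): the state, without advancing time (a new reading comes with each control period).
- bot.grab_frame(name): name is "side" or "top" or "wrist"; returns the picture (384x512x3 uint8, red, green, blue); there is no depth.
- bot.camera_params(name): a dict with "vertical_fov" (degrees; the focal length in pixels is half the picture's height over the tangent of half this angle, whatever the lens; pixels are square), "cx", "cy" (the principal point, pixels), "R" (3x3) and "t" (3): a world point X has camera coordinates R X + t. Camera axes: x right, y down, z forward; pixel columns grow to the right and rows downward; lengths in m; the calibration is good to about 2 mm. A picture is of the moment at which its call begins: read the wrist's pose just before it. camera_params takes no time and is no camera call; for the wrist camera it gives the pose at the moment of the call.
- bot.job_done(): hands the job in; it is judged then, once.
The state is a dict: "clock": time; "qpos": joint angles; "qd": joint speeds; "joint_efforts": joint torques, N m; "position": TCP position; "tool_rot": TCP orientation; "force": force on the tool from outside, world axes, zero at the start; "moment": the same for the moment, N m; "grip_width": finger opening in m; "finger_force": force on a finger pad.
Only numpy, scipy, OpenCV 4.12 (cv2) and the standard library are available. Lean on these libraries where they do the work, as an engineer would, in place of code of your own. Each camera call takes 0.05 s, during which the arm holds its last target. There are 200 camera calls.

## Working session

There is one attempt and no reset: what is moved stays moved. The work goes in short steps, Python scripts to look and compute and a tool call to move; the robot and the scene stay as the last step left them, time stands still between calls to the robot, and variables do not carry over. Pictures are saved under pics/ and viewed, at most 10 in all, crops included, and the job is handed in when it is done.

Besides the shell and the picture viewer there is one more tool, called after "Call:" by a JSON object that holds its "fn" and its "kwargs". move_arm: Moves the arm, as the interface text tells. Shifts and turns lie within -1 to 1; 1 stands for 1000 mm of shift or 2 pi rad of turn. Its arguments: {"type":"object","properties":{"moves":{"type":"array"},"force":{"type":"number"}},"required":["moves"]}

```bash
mkdir -p pics
python3 - <<'E'
from workcell import bot
import cv2,numpy as np
ims=[]
for n in ("side","top"):
    p=bot.camera_params(n); print(n,p["vertical_fov"],p["cx"],p["cy"],np.round(p["R"],4).tolist(),np.round(p["t"],4).tolist())
    im=bot.grab_frame(n)[:,:,::-1]; cv2.imwrite(f"pics/{n}0.png",im)
s=bot.observe();print(s)
E
ls
```

```text
side 49.51718342995304 255.6890952898606 195.8292565927684 [[0.8838, -0.4679, -0.0007], [-0.2993, -0.5642, -0.7694], [0.3596, 0.6802, -0.6387]] [-0.4582, 0.2879, 0.8862]
top 43.708815455242274 257.3447961963139 184.62170356204973 [[-0.0147, -0.9995, 0.0264], [-0.9979, 0.013, -0.0637], [0.0633, -0.0273, -0.9976]] [0.0478, 0.5849, 1.2561]
{'clock': 0.1, 'qpos': array([-1.27917244,  0.52190874, -0.03631609,  1.59991964,  0.0211878 ,
        1.02112529, -0.11278901]), 'qd': array([ 0.00132096, -0.00126838, -0.00092073, -0.00085945,  0.00053434,
       -0.00029832, -0.00276387]), 'joint_efforts': array([ 2.67224568e-03, -9.28484631e+01,  1.98341690e+00, -3.70533693e+01,
        1.80494314e-02,  5.34697931e-03, -1.41539269e-05]), 'position': array([0.22116884, 0.5842474 , 0.2308231 ]), 'tool_rot': array([-3.14061823e+00,  6.37814838e-05,  2.77975204e+00]), 'force': array([-0.13824162, -0.15542926, -0.30645776]), 'moment': array([-0.0126867 ,  0.02068283, -0.02117389]), 'finger_force': 0.0, 'grip_width': 0.08581942054082206}
pics
```

View pics/side0.png

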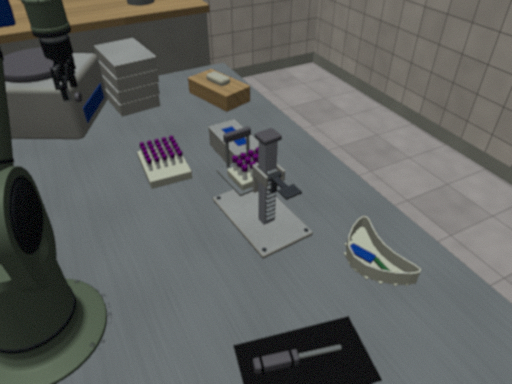

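View pics/top0.png

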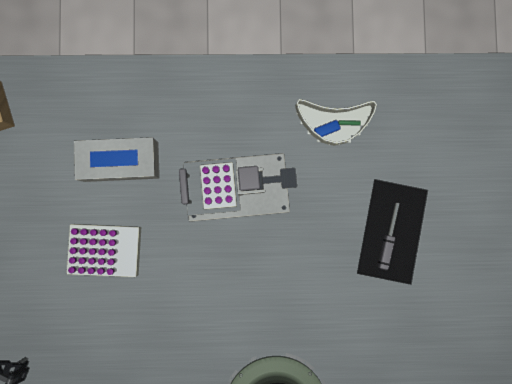

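The side view shows the stand at about (265,190), the paddle at (285,190) and the rod at (295,357). In the top view the column is at (250,178), the paddle at (288,178), the handle bar at (184,187), the rod handle at (387,253) and its tip at (397,204). Next I'll enlarge crops to get finer pixel positions.

```bash
cat > h.py <<'E'
import numpy as np,cv2
from workcell import bot
def cam(n):
    p=bot.camera_params(n); f=192/np.tan(np.radians(p["vertical_fov"]/2))
    return f,p["cx"],p["cy"],np.array(p["R"]),np.array(p["t"])
def ray(c,uv):
    f,cx,cy,R,t=c; return -R.T@t, R.T@np.array([(uv[0]-cx)/f,(uv[1]-cy)/f,1])
def onz(c,uv,z):
    o,d=ray(c,uv); return o+d*(z-o[2])/d[2]
def tri(c1,u1,c2,u2):
    A=[];b=[]
    for c,u in((c1,u1),(c2,u2)):
        o,d=ray(c,u); d=d/np.linalg.norm(d); M=np.eye(3)-np.outer(d,d); A.append(M);b.append(M@o)
    X=np.linalg.lstsq(np.vstack(A),np.hstack(b),rcond=None)[0]
    return X
def proj(c,X):
    f,cx,cy,R,t=c; q=R@X+t; return np.array([f*q[0]/q[2]+cx,f*q[1]/q[2]+cy])
E
python3 - <<'E'
from h import *
s=cv2.imread("pics/side0.png");t=cv2.imread("pics/top0.png")
a=cv2.resize(s[110:260,205:325],None,fx=4,fy=4,interpolation=cv2.INTER_CUBIC)
b=cv2.resize(t[140:230,170:310],None,fx=2.286,fy=2.286*1,interpolation=cv2.INTER_CUBIC)
b2=cv2.resize(t[175:290,350:435],None,fx=3,fy=3,interpolation=cv2.INTER_CUBIC)
o=np.zeros((600,800,3),np.uint8); o[:,:480]=a; o[:b.shape[0],480:480+b.shape[1]]=b; o[210:210+b2.shape[0],480:480+b2.shape[1]]=b2
cv2.imwrite("pics/crop0.png",o)
c=cam("top")
# rod by mask on mat
g=cv2.cvtColor(t,cv2.COLOR_BGR2GRAY)
roi=np.zeros_like(g); roi[190:275,367:418]=1
mat=cv2.minAreaRect(cv2.findNonZero(((g<35)&(np.indices(g.shape)[1]>340)).astype(np.uint8))); print("mat",mat, [onz(c,p,.003).round(4).tolist() for p in cv2.boxPoints(mat)], onz(c,mat[0],.003))
m=((g>50)*roi).astype(np.uint8); n,l,st,ce=cv2.connectedComponentsWithStats(m); k=1+np.argmax(st[1:,4]); print(st[1:])
pts=np.argwhere(l==k)[:,::-1].astype(np.float32)
P=np.array([onz(c,p,.018) for p in pts])[:,:2]
v=cv2.fitLine(P.astype(np.float32),cv2.DIST_L2,0,.01,.01).ravel(); d=v[:2]*np.sign(v[0]); q=(P-v[2:])@d
print("line",v,"ends",v[2:]+d*q.min(),v[2:]+d*q.max(),q.max()-q.min(),"yaw",np.arctan2(d[1],d[0]))
E
```

```text
mat ((392.1400146484375, 231.48001098632812), (53.57618713378906, 95.16705322265625), 10.30484676361084) [[0.3447, -0.2247, 0.003], [0.5952, -0.2782, 0.003], [0.5673, -0.4216, 0.003], [0.3167, -0.366, 0.003]] [ 0.45513274 -0.32237534  0.003     ]
[[367 190   6  28  88]
 [381 203  19  61 397]
 [412 246   6  29  90]
 [379 264  10   6  47]]
line [ 0.9727202  -0.23198141  0.43885836 -0.31098682] ends [ 0.37350509 -0.29540089] [ 0.53257125 -0.33333615] 0.1635271474296055 yaw -0.23411417
```

View pics/crop0.png

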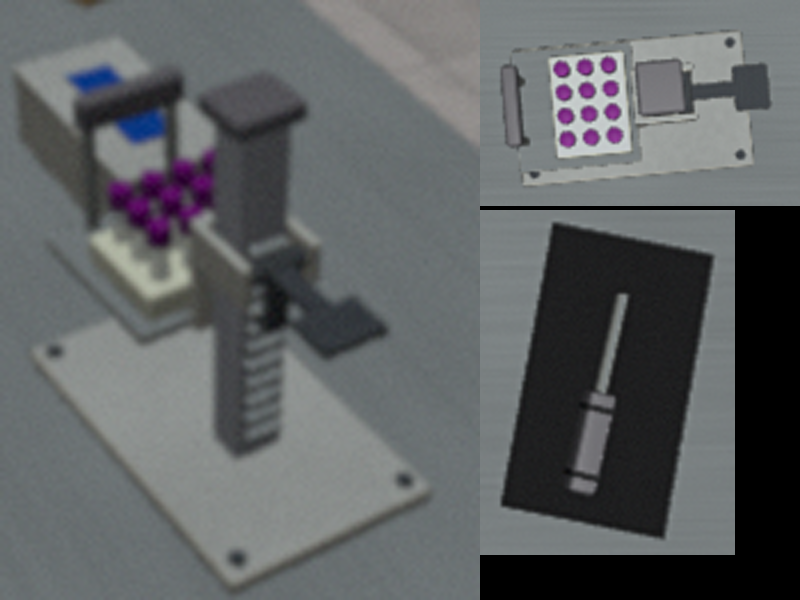

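The crop shows the paddle's top at crop (342,325) side and (751,87) top, the handle bar at (130,95)/(512,106), the column cap at (253,103)/(662,87), and the rod from (582,490) through the shoulder (605,395) to the tip (622,294).

Run:
```python
from h import *
S=cam("side");T=cam("top")
s=lambda x,y:(205+(x+.5)/4-.5,110+(y+.5)/4-.5)
t=lambda x,y:(170+(x-480+.5)/2.286-.5,140+(y+.5)/2.286-.5)
r=lambda x,y:(350+(x-480+.5)/3-.5,175+(y-210+.5)/3-.5)
for n,a,b in [("paddle",(342,325),(751.5,87)),("handle",(130,93),(512,106)),("cap",(253,100),(662,87)),("padA",(385,327),(768,64)),("padB",(328,350),(770,106)),("inB",(298,325),(735,110))]:
    X=tri(S,s(*a),T,t(*b)); print(n,X.round(4),(proj(S,X)-s(*a)).round(1),(proj(T,X)-t(*b)).round(1))
print("base corners", [onz(T,t(*p),.014).round(4).tolist() for p in [(741,31),(754,163),(523,186)]])
print("cap z284",onz(T,t(662,87),.284),"handle z218",onz(T,t(512,106),.218))
a,b,c=[onz(T,r(*p),z) for p,z in (((582,490),.02),((605,395),.02),((622,294),.018))]
d=c-a; print("rod",a,b,c,np.linalg.norm(d),np.linalg.norm(c-b),np.arctan2(d[1],d[0]))
```

```text
paddle [ 0.5916 -0.0294  0.1804] [-0.7  0.1] [ 0.3 -0.6]
handle [0.573  0.2098 0.2133] [-0.4  0. ] [ 0.2 -0.5]
cap [0.5836 0.0635 0.2837] [-0.2  0. ] [ 0.1 -0.1]
padA [ 0.6129 -0.0454  0.1825] [ 0.2 -0. ] [-0.1  0.2]
padB [ 0.5715 -0.0474  0.1827] [-0.5  0. ] [ 0.2 -0.4]
inB [ 0.5699 -0.0131  0.1768] [-1.3  0.1] [ 0.6 -1.2]
base corners [[0.6692, -0.033, 0.014], [0.5141, -0.0453, 0.014], [0.4914, 0.2232, 0.014]]
cap z284 [0.58329773 0.06361615 0.284     ] handle z218 [0.57169322 0.20967064 0.218     ]
rod [ 0.35994135 -0.29137543  0.02      ] [ 0.44297982 -0.31454728  0.02      ] [ 0.53225069 -0.33337105  0.018     ] 0.1773644307081178 0.09125580832943345 -0.23906151514581747
```

Call:
{"fn": "move_arm", "kwargs": {"moves": [[[1, -0.165, -0.13, -0.12, 0, 0, 0.115], [1, -0.165, -0.13, -0.12, 0, 0, 0.115], [1, -0.165, -0.13, -0.12, 0, 0, 0.115], [1, -0.165, -0.13, -0.12, 0, 0, 0.115], [1, -0.165, -0.13, -0.12, 0, 0, 0.115]]]}}

```text
clock: 0.6
position: [0.3306, 0.4024, 0.3525]
tool_rot: [3.141, -0.0, 2.05]
force: [0.5, 0.4, -0.1]
grip_width: 0.0855
finger_force: 0.0
```

```bash
cat > go.py <<'E'
import sys
from h import *
from scipy.spatial.transform import Rotation as Ro
# usage: go.py x y z yaw -> shift/turn in tool axes and units, for a tool pointing down
s=bot.observe(); R=Ro.from_euler('xyz',s["tool_rot"])
print("t",round(s["clock"],2),"p",s["position"].round(4),"rpy",s["tool_rot"].round(3),"q",s["qpos"].round(2),"F",s["force"].round(1),"w",round(s["grip_width"],4),s["finger_force"])
a=list(map(float,sys.argv[1:]))
for i in range(0,len(a),4):
    T=Ro.from_euler('xyz',[np.pi,0,a[i+3]])
    print("shift",R.inv().apply(np.array(a[i:i+3])-s["position"]).round(4),"turn",((R.inv()*T).as_rotvec()/2/np.pi).round(4))
E
python3 go.py 0.45 0.2 0.4 1.2 0.45 -0.1 0.4 0.2
```

```text
t 0.6 p [0.3306 0.4024 0.3525] rpy [ 3.141 -0.     2.05 ] q [-1.14  0.24  0.18  1.71 -0.05  1.19 -0.47] F [ 0.5  0.4 -0.1] w 0.0855 0.0
shift [-0.2346  0.0127 -0.0475] turn [ 0.000e+00 -1.000e-04  1.353e-01]
shift [-0.5008 -0.1256 -0.0476] turn [-0.000e+00 -1.000e-04  2.944e-01]
```

Call:
{"fn": "move_arm", "kwargs": {"moves": [[[1, -0.235, 0.013, -0.047, 0, 0, 0.115], [1, -0.235, 0.013, -0.047, 0, 0, 0.115], [1, -0.235, 0.013, -0.047, 0, 0, 0.115], [1, -0.235, 0.013, -0.047, 0, 0, 0.115], [1, -0.235, 0.013, -0.047, 0, 0, 0.115]]]}}

```text
clock: 1.1
position: [0.4518, 0.2001, 0.3989]
tool_rot: [3.141, -0.0, 1.327]
force: [0.8, 0.2, -0.2]
grip_width: 0.0851
finger_force: 0.0
```

```bash
python3 go.py 0.45 -0.05 0.4 0.6 0.402 -0.302 0.25 -0.236
```

```text
t 1.1 p [0.4518 0.2001 0.3989] rpy [ 3.141 -0.     1.327] q [-0.9   0.17  0.43  1.7  -0.07  1.29 -0.7 ] F [ 0.8  0.2 -0.2] w 0.0851 0.0
shift [-0.2432  0.0586 -0.0011] turn [ 0.000e+00 -1.000e-04  1.157e-01]
shift [-0.4994  0.0728  0.1488] turn [ 0.000e+00 -1.000e-04  2.488e-01]
```

Call:
{"fn": "move_arm", "kwargs": {"moves": [[[1, -0.24, 0.058, 0, 0, 0, 0.115], [1, -0.24, 0.058, 0, 0, 0, 0.115], [1, -0.24, 0.058, 0, 0, 0, 0.115], [1, -0.24, 0.058, 0, 0, 0, 0.115], [1, -0.24, 0.058, 0, 0, 0, 0.115]]]}}

```text
clock: 1.6
position: [0.4505, -0.0462, 0.3984]
tool_rot: [-3.141, -0.0, 0.606]
force: [2.3, -0.4, 0.9]
grip_width: 0.0851
finger_force: 0.0
```

```bash
python3 go.py 0.402 -0.302 0.25 -0.236
```

```text
t 1.6 p [ 0.4505 -0.0462  0.3984] rpy [-3.141 -0.     0.606] q [-0.65  0.09  0.69  1.8  -0.06  1.27 -0.92] F [ 2.3 -0.4  0.9] w 0.0851 0.0
shift [-0.1855  0.1827  0.1483] turn [-1.00e-04 -1.00e-04  1.34e-01]
```

Call:
{"fn": "move_arm", "kwargs": {"moves": [[[1, -0.14, 0.137, 0.11, 0, 0, 0.115], [1, -0.14, 0.137, 0.11, 0, 0, 0.115], [1, -0.14, 0.137, 0.11, 0, 0, 0.115], [1, -0.14, 0.137, 0.11, 0, 0, 0.115], [1, -0.14, 0.137, 0.11, 0, 0, 0.115]]]}}

```text
clock: 2.1
position: [0.4133, -0.2395, 0.2868]
tool_rot: [3.141, 0.002, -0.12]
force: [0.6, 1.4, -0.1]
grip_width: 0.0853
finger_force: 0.0
```

```bash
python3 go.py 0.402 -0.302 0.16 -0.236
```

```text
t 2.1 p [ 0.4133 -0.2395  0.2868] rpy [ 3.141e+00  2.000e-03 -1.200e-01] q [-0.3   0.31  0.89  1.93 -0.28  1.03 -0.97] F [ 0.6  1.4 -0.1] w 0.0853 0.0
shift [-0.0036  0.0633  0.1269] turn [0.0002 0.0002 0.0185]
```

Call:
{"fn": "move_arm", "kwargs": {"moves": [[[1, -0.004, 0.063, 0.127, 0, 0, 0.0185], [1, -0.004, 0.063, 0.127, 0, 0, 0.0185], [1, -0.004, 0.063, 0.127, 0, 0, 0.0185], [1, -0.004, 0.063, 0.127, 0, 0, 0.0185], [1, -0.004, 0.063, 0.127, 0, 0, 0.0185]]]}}

```text
clock: 2.6
position: [0.4038, -0.2991, 0.1612]
tool_rot: [3.142, 0.001, -0.228]
force: [1.3, -1.0, 0.4]
grip_width: 0.0854
finger_force: 0.0
```

```bash
python3 go.py 0.402 -0.302 0.005 -0.236
python3 - <<'E'
from h import *
c=cam("wrist"); im=bot.grab_frame("wrist")[:,:,::-1].copy(); np.savez("w.npz",f=c[0],cx=c[1],cy=c[2],R=c[3],t=c[4])
d=np.array([np.cos(-.236),np.sin(-.236),0]); g=np.array([.402,-.302,.015])
for k in (-.045,0,.045,.135):
    u=proj(c,g+k*d); print(k,u.round(1)); cv2.circle(im,tuple(int(v) for v in u),3,(0,255,0),1)
cv2.imwrite("pics/w1.png",im)
E
```

```text
t 2.6 p [ 0.4038 -0.2991  0.1612] rpy [ 3.142e+00  1.000e-03 -2.280e-01] q [-0.02  0.54  0.75  2.01 -0.52  0.78 -0.77] F [ 1.3 -1.   0.4] w 0.0854 0.0
shift [-0.0008  0.0033  0.1562] turn [0.     0.0002 0.0012]
-0.045 [260.  227.8]
0 [260.5 179.8]
0.045 [261.1 127.4]
0.135 [262.3   6.2]
```

View pics/w1.png

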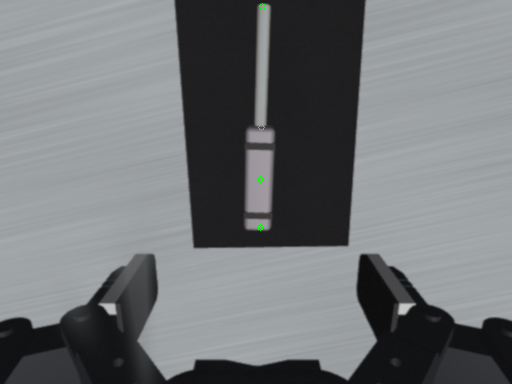

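The predicted rod points (261,127 / 260,180 / 260,228) lie right on the handle, so the estimate is good enough to go down.

Call:
{"fn": "move_arm", "kwargs": {"moves": [[[1, -0.001, 0.001, 0.04, 0, 0, 0], [1, -0.001, 0.002, 0.08, 0, 0, 0], [1, -0.001, 0.002, 0.115, 0, 0, 0], [1, -0.001, 0.002, 0.13, 0, 0, 0], [1, -0.001, 0.002, 0.135, 0, 0, 0]]]}}

```text
clock: 3.15
position: [0.4038, -0.2998, 0.0264]
tool_rot: [-3.141, -0.0, -0.225]
force: [-0.8, 0.1, 0.2]
grip_width: 0.0852
finger_force: 0.0
```

```bash
python3 go.py 0.402 -0.302 0.005 -0.236
```

```text
t 3.15 p [ 0.4038 -0.2998  0.0264] rpy [-3.141 -0.    -0.225] q [ 0.16  0.74  0.5   2.07 -0.74  0.51 -0.58] F [-0.8  0.1  0.2] w 0.0852 0.0
shift [-0.0013  0.0026  0.0214] turn [-0.0001 -0.0001  0.0017]
```

Call:
{"fn": "move_arm", "kwargs": {"moves": [[[1, -0.001, 0.0025, 0.01, 0, 0, 0.0017], [1, -0.001, 0.0025, 0.018, 0, 0, 0.0017], [1, -0.001, 0.0025, 0.021, 0, 0, 0.0017], [0.4, -0.001, 0.0025, 0.021, 0, 0, 0.0017], [0.4, -0.001, 0.0025, 0.021, 0, 0, 0.0017]]], "force": 20}}

```text
clock: 3.65
position: [0.4016, -0.3028, 0.0057]
tool_rot: [3.141, -0.0, -0.237]
force: [0.3, 0.3, 0.0]
grip_width: 0.0591
finger_force: 0.0
```

Call:
{"fn": "move_arm", "kwargs": {"moves": [[[0.2, 0, 0, 0, 0, 0, 0], [0, 0, 0, 0, 0, 0, 0], [0, 0, 0, 0, 0, 0, 0], [0, 0, 0, 0, 0, 0, 0], [0, 0, 0, 0, 0, 0, 0]]], "force": 60}}

```text
clock: 4.15
position: [0.4015, -0.3027, 0.0057]
tool_rot: [-3.141, -0.0, -0.237]
force: [-2.2, 0.7, 8.6]
grip_width: 0.0229
finger_force: 59.4
```

Call:
{"fn": "move_arm", "kwargs": {"moves": [[[0, 0, 0, -0.005, 0, 0, 0], [0, 0, 0, -0.02, 0, 0, 0], [0, 0, 0, -0.05, 0, 0, 0], [0, 0, 0, -0.09, 0, 0, 0], [0, 0, 0, -0.13, 0, 0, 0]]]}}

```text
clock: 4.65
position: [0.4007, -0.3026, 0.1368]
tool_rot: [-3.142, 0.001, -0.238]
force: [0.9, 0.7, -1.3]
grip_width: 0.0228
finger_force: 58.9
```

```bash
python3 go.py 0.4875 -0.13 0.135 0.082
```

```text
t 4.65 p [ 0.4007 -0.3026  0.1368] rpy [-3.142e+00  1.000e-03 -2.380e-01] q [ 0.01  0.58  0.72  2.03 -0.57  0.74 -0.73] F [ 0.9  0.7 -1.3] w 0.0228 58.94084393978119
shift [ 0.0436 -0.1882  0.0017] turn [-0.      0.0002 -0.0509]
```

Call:
{"fn": "move_arm", "kwargs": {"moves": [[[0, 0.009, -0.038, 0.001, 0, 0, -0.01], [0, 0.018, -0.076, 0.001, 0, 0, -0.02], [0, 0.027, -0.114, 0.001, 0, 0, -0.03], [0, 0.036, -0.152, 0.001, 0, 0, -0.04], [0, 0.0435, -0.188, 0.001, 0, 0, -0.051]]]}}

```text
clock: 5.15
position: [0.4884, -0.1285, 0.1346]
tool_rot: [-3.142, -0.0, 0.086]
force: [0.9, -0.6, -1.5]
grip_width: 0.023
finger_force: 58.9
```

Call:
{"fn": "move_arm", "kwargs": {"moves": [[[0, 0, 0, 0, 0, 0, 0]]]}}

```text
clock: 5.25
position: [0.4897, -0.1257, 0.1342]
tool_rot: [-3.14, -0.0, 0.092]
force: [0.2, -1.0, -1.4]
grip_width: 0.0228
finger_force: 59.0
```

```bash
python3 go.py 0.4875 -0.0405 0.135 0.082
python3 - <<'E'
from h import *
o=np.zeros((600,800,3),np.uint8)
s=bot.grab_frame("side")[:,:,::-1]; a=cv2.resize(s[110:260,225:345],None,fx=4,fy=4,interpolation=cv2.INTER_CUBIC)
t=bot.grab_frame("top")[:,:,::-1]; b=cv2.resize(t[140:240,240:340],None,fx=3.2,fy=3.2,interpolation=cv2.INTER_CUBIC)
o[:,:480]=a;o[:320,480:]=b; cv2.imwrite("pics/c2.png",o)
E
```

```text
t 5.25 p [ 0.4897 -0.1257  0.1342] rpy [-3.14  -0.     0.092] q [-0.33  0.57  0.65  2.02 -0.52  0.72 -0.84] F [ 0.2 -1.  -1.4] w 0.0228 59.032103419303894
shift [ 0.0056 -0.085  -0.0006] turn [-0.0002 -0.0001  0.0015]
```

View pics/c2.png

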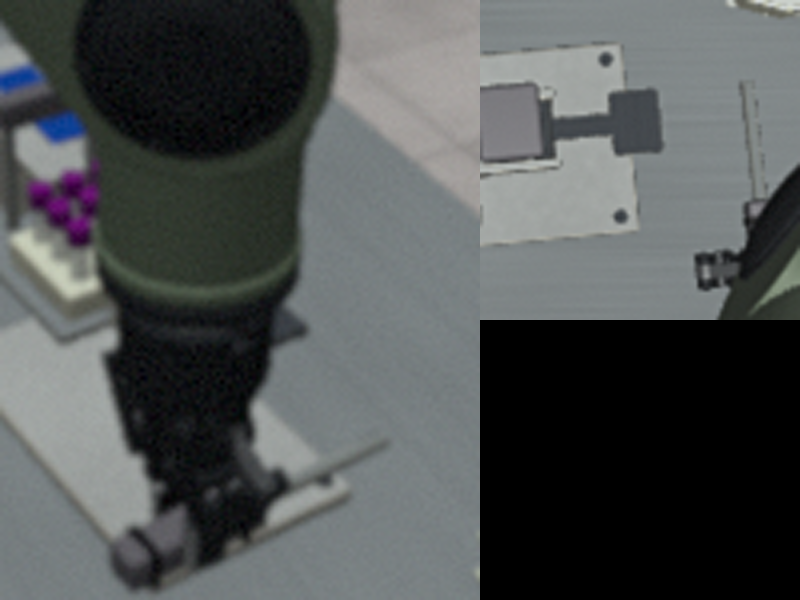

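The crop shows the rod level: its tip is at (745,82) in the top crop, just past the paddle's far edge (y=90), with the shaft parallel to the paddle's outer edge. I'll slide under it now.

Call:
{"fn": "move_arm", "kwargs": {"moves": [[[0, 0, -0.015, 0, 0, 0, 0.0015], [0, 0, -0.035, 0, 0, 0, 0.0015], [0, 0, -0.06, 0, 0, 0, 0.0015], [0, 0, -0.077, 0, 0, 0, 0.0015], [0, 0, -0.085, 0, 0, 0, 0.0015]]]}}

```text
clock: 5.85
position: [0.4804, -0.0452, 0.1344]
tool_rot: [-3.141, 0.0, 0.073]
force: [-0.1, 0.4, -0.4]
grip_width: 0.0226
finger_force: 59.1
```

Call:
{"fn": "move_arm", "kwargs": {"moves": [[[0, 0, 0, 0, 0, 0, 0], [0, 0, 0, 0, 0, 0, 0]]]}}

```text
clock: 6.05
position: [0.4808, -0.0467, 0.1345]
tool_rot: [3.141, -0.0, 0.072]
force: [-0.7, 0.9, -1.4]
grip_width: 0.0228
finger_force: 59.1
```

```bash
python3 go.py 0.4875 -0.0405 0.16 0.082
```

```text
t 6.05 p [ 0.4808 -0.0467  0.1345] rpy [ 3.141 -0.     0.072] q [-0.52  0.54  0.67  2.08 -0.52  0.69 -1.  ] F [-0.7  0.9 -1.4] w 0.0228 59.07870590686798
shift [ 0.0071 -0.0057 -0.0255] turn [ 0.0001 -0.     -0.0016]
```

Call:
{"fn": "move_arm", "kwargs": {"moves": [[[0, 0.007, -0.0055, -0.003, 0, 0, -0.0016], [0, 0.007, -0.0055, -0.008, 0, 0, -0.0016], [0, 0.007, -0.0055, -0.013, 0, 0, -0.0016], [0, 0.007, -0.0055, -0.018, 0, 0, -0.0016], [0, 0.007, -0.0055, -0.022, 0, 0, -0.0016]]]}}

```text
clock: 6.55
position: [0.4874, -0.0397, 0.1569]
tool_rot: [-3.142, -0.0, 0.083]
force: [-0.6, 0.4, -1.3]
grip_width: 0.023
finger_force: 59.1
```

Call:
{"fn": "move_arm", "kwargs": {"moves": [[[0, 0, 0, -0.005, 0, 0, 0], [0, 0, 0, -0.01, 0, 0, 0], [0, 0, 0, -0.015, 0, 0, 0], [0, 0, 0, -0.02, 0, 0, 0], [0, 0, 0, -0.024, 0, 0, 0]]]}}

```text
clock: 7.05
position: [0.4874, -0.0395, 0.1807]
tool_rot: [-3.142, 0.0, 0.084]
force: [0.8, 1.0, -3.4]
grip_width: 0.0229
finger_force: 58.9
```

```bash
python3 go.py 0.4875 -0.0405 0.188 0.082;  python3 - <<'E'
from h import *
o=np.zeros((600,800,3),np.uint8)
s=bot.grab_frame("side")[:,:,::-1]; a=cv2.resize(s[110:260,225:345],None,fx=4,fy=4,interpolation=cv2.INTER_CUBIC)
t=bot.grab_frame("top")[:,:,::-1]; b=cv2.resize(t[140:240,240:340],None,fx=3.2,fy=3.2,interpolation=cv2.INTER_CUBIC)
o[:,:480]=a;o[:320,480:]=b; cv2.imwrite("pics/c3.png",o)
E
```

```text
t 7.05 p [ 0.4874 -0.0395  0.1807] rpy [-3.142  0.     0.084] q [-0.59  0.48  0.74  2.03 -0.45  0.8  -1.07] F [ 0.8  1.  -3.4] w 0.0229 58.874600529670715
shift [ 0.0001  0.001  -0.0073] turn [-0.      0.      0.0003]
```

View pics/c3.png

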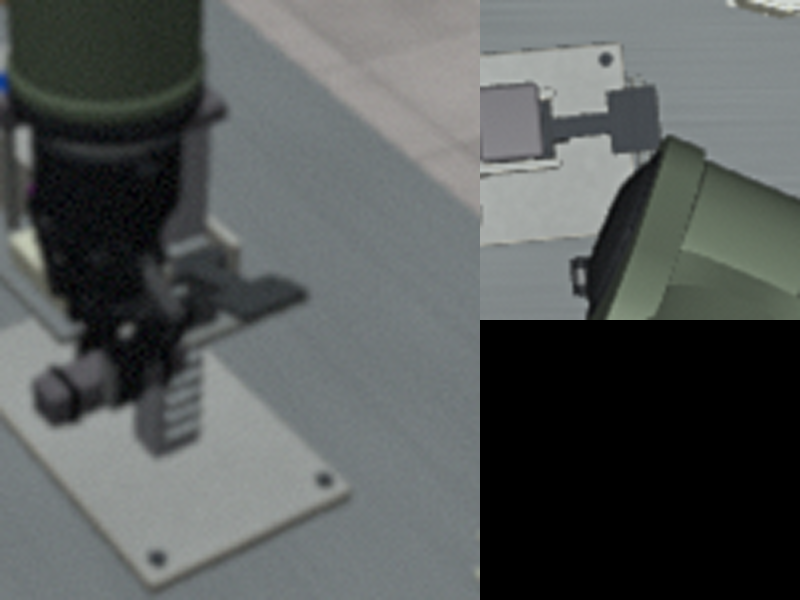

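The shaft lies under the paddle (its edge shows at (260,325) in the side crop), the paddle has begun to rise, and the force shows light contact. I'll lift a bit more.

Call:
{"fn": "move_arm", "kwargs": {"moves": [[[0, 0, 0, -0.004, 0, 0, 0], [0, 0, 0, -0.008, 0, 0, 0], [0, 0, 0, -0.012, 0, 0, 0], [0, 0, 0, -0.014, 0, 0, 0], [0, 0, 0, -0.014, 0, 0, 0]]]}}

```text
clock: 7.65
position: [0.4875, -0.0396, 0.1946]
tool_rot: [3.142, -0.001, 0.084]
force: [0.5, 0.6, -1.6]
grip_width: 0.0224
finger_force: 59.0
```

Call:
{"fn": "move_arm", "kwargs": {"moves": [[[0, 0, 0, 0.008, 0, 0, 0], [0, 0, 0, 0.02, 0, 0, 0], [0, 0, 0, 0.035, 0, 0, 0], [0, 0, 0, 0.05, 0, 0, 0], [0, 0, 0, 0.06, 0, 0, 0]]]}}

```text
clock: 8.15
position: [0.4867, -0.0396, 0.1325]
tool_rot: [3.141, 0.002, 0.083]
force: [-0.5, 0.2, -0.5]
grip_width: 0.0223
finger_force: 59.0
```

Call:
{"fn": "move_arm", "kwargs": {"moves": [[[0, 0, 0.015, 0, 0, 0, 0], [0, 0, 0.035, 0, 0, 0, 0], [0, 0, 0.06, 0, 0, 0, 0], [0, 0, 0.085, 0, 0, 0, 0], [0, 0, 0.1, 0, 0, 0, 0]]]}}

```text
clock: 8.65
position: [0.4955, -0.1411, 0.1337]
tool_rot: [3.141, 0.0, 0.082]
force: [1.1, -0.2, -0.6]
grip_width: 0.0228
finger_force: 59.1
```

```bash
python3 go.py 0.402 -0.3025 0.14 -0.236
```

```text
t 8.65 p [ 0.4955 -0.1411  0.1337] rpy [3.141 0.    0.082] q [-0.3   0.58  0.65  2.   -0.52  0.73 -0.83] F [ 1.1 -0.2 -0.6] w 0.0228 59.093477725982666
shift [-0.1064  0.1532 -0.0061] turn [0.0001 0.     0.0506]
```

Call:
{"fn": "move_arm", "kwargs": {"moves": [[[0, -0.021, 0.031, -0.003, 0, 0, 0.01], [0, -0.042, 0.062, -0.006, 0, 0, 0.02], [0, -0.064, 0.093, -0.006, 0, 0, 0.03], [0, -0.086, 0.124, -0.006, 0, 0, 0.04], [0, -0.106, 0.153, -0.006, 0, 0, 0.0506]]]}}

```text
clock: 9.15
position: [0.4017, -0.3019, 0.1398]
tool_rot: [3.141, 0.0, -0.237]
force: [0.6, -0.2, -1.2]
grip_width: 0.0233
finger_force: 59.1
```

Call:
{"fn": "move_arm", "kwargs": {"moves": [[[0, 0, 0, 0, 0, 0, 0], [0, 0, 0, 0, 0, 0, 0], [0, 0, 0, 0, 0, 0, 0]]]}}

```text
clock: 9.45
position: [0.4033, -0.2998, 0.1399]
tool_rot: [-3.141, 0.0, -0.233]
force: [1.0, -0.1, -1.0]
grip_width: 0.0228
finger_force: 59.2
```

```bash
python3 go.py 0.402 -0.3025 0.0065 -0.236
python3 - <<'E'
from h import *
o=np.zeros((600,800,3),np.uint8)
s=bot.grab_frame("side")[:,:,::-1]; a=cv2.resize(s[110:260,205:325],None,fx=4,fy=4,interpolation=cv2.INTER_CUBIC)
t=bot.grab_frame("top")[:,:,::-1]; b=cv2.resize(t[140:240,240:340],None,fx=3.2,fy=3.2,interpolation=cv2.INTER_CUBIC)
c=cv2.resize(s[270:384,205:400],(320,187))
o[:,:480]=a;o[:320,480:]=b;o[330:517,480:]=c; cv2.imwrite("pics/c4.png",o)
E
```

```text
t 9.45 p [ 0.4033 -0.2998  0.1399] rpy [-3.141  0.    -0.233] q [ 0.    0.58  0.72  2.03 -0.56  0.74 -0.73] F [ 1.  -0.1 -1. ] w 0.0228 59.17193591594696
shift [-0.0005  0.003   0.1334] turn [-0.0001  0.0001  0.0005]
```

View pics/c4.png

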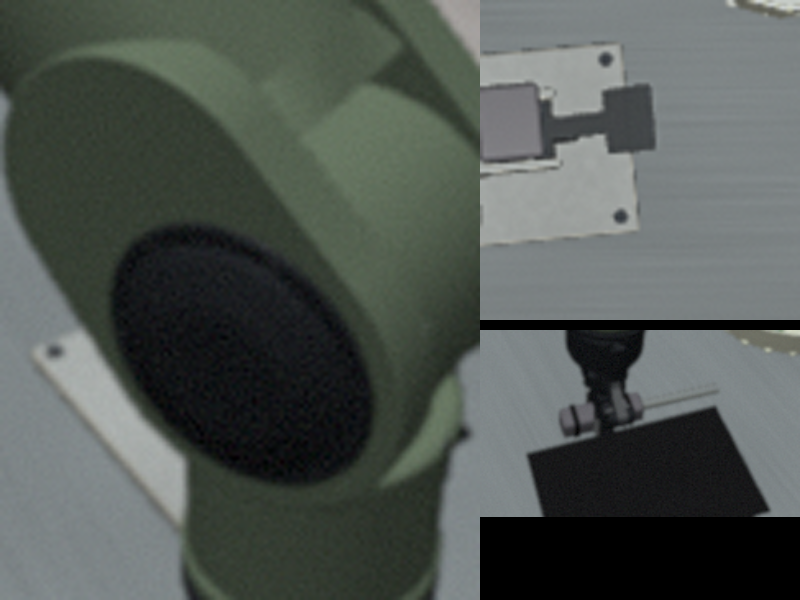

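The paddle's outer edge has moved inward in the top crop (661→655), which fits a pawl angle of about 0.4; the side view is blocked by the arm. The rod is still level above the mat, so I'll lay it down.

Call:
{"fn": "move_arm", "kwargs": {"moves": [[[0, -0.0005, 0.003, 0.03, 0, 0, 0.0005], [0, -0.0005, 0.003, 0.065, 0, 0, 0.0005], [0, -0.0005, 0.003, 0.095, 0, 0, 0.0005], [0, -0.0005, 0.003, 0.11, 0, 0, 0.0005], [0, -0.0005, 0.003, 0.117, 0, 0, 0.0005]]]}}

```text
clock: 10.05
position: [0.4015, -0.3024, 0.0219]
tool_rot: [-3.141, 0.002, -0.236]
force: [-0.2, -1.1, 0.3]
grip_width: 0.0226
finger_force: 59.2
```

```bash
python3 go.py 0.402 -0.3025 0.0065 -0.236
```

```text
t 10.05 p [ 0.4015 -0.3024  0.0219] rpy [-3.141e+00  2.000e-03 -2.360e-01] q [ 0.17  0.75  0.5   2.07 -0.75  0.5  -0.57] F [-0.2 -1.1  0.3] w 0.0226 59.23155426979065
shift [ 0.0005 -0.      0.0154] turn [-0.0001  0.0003 -0.    ]
```

Call:
{"fn": "move_arm", "kwargs": {"moves": [[[0, 0, 0, 0.004, 0, 0, 0], [0, 0, 0, 0.008, 0, 0, 0], [0, 0, 0, 0.011, 0, 0, 0], [0, 0, 0, 0.013, 0, 0, 0], [0, 0, 0, 0.0145, 0, 0, 0]]]}}

```text
clock: 10.55
position: [0.4019, -0.3033, 0.009]
tool_rot: [3.141, -0.0, -0.237]
force: [-0.7, 0.0, -1.8]
grip_width: 0.0227
finger_force: 59.2
```

Call:
{"fn": "move_arm", "kwargs": {"moves": [[[0, 0, 0, 0.001, 0, 0, 0], [0, 0, 0, 0.001, 0, 0, 0]]]}}

```text
clock: 10.75
position: [0.4017, -0.3033, 0.0078]
tool_rot: [3.142, -0.0, -0.237]
force: [0.0, 1.0, -1.3]
grip_width: 0.023
finger_force: 59.2
```

Call:
{"fn": "move_arm", "kwargs": {"moves": [[[0, 0, 0, 0.0005, 0, 0, 0], [0, 0, 0, 0.001, 0, 0, 0], [0, 0, 0, 0.0015, 0, 0, 0], [0, 0, 0, 0.0015, 0, 0, 0]]]}}

```text
clock: 11.15
position: [0.4017, -0.3033, 0.0063]
tool_rot: [-3.142, 0.0, -0.237]
force: [0.3, -0.5, -1.3]
grip_width: 0.0231
finger_force: 59.2
```

Call:
{"fn": "move_arm", "kwargs": {"moves": [[[0, 0, 0, 0.0004, 0, 0, 0], [0, 0, 0, 0.0007, 0, 0, 0], [0, 0, 0, 0.0007, 0, 0, 0]]]}}

```text
clock: 11.45
position: [0.4017, -0.3033, 0.0057]
tool_rot: [-3.142, -0.0, -0.237]
force: [-1.0, 0.7, 4.5]
grip_width: 0.0227
finger_force: 59.8
```

Contact: the mat now bears the rod. I'll release gently.

Call:
{"fn": "move_arm", "kwargs": {"moves": [[[0.28, 0, 0, 0, 0, 0, 0], [0.35, 0, 0, 0, 0, 0, 0], [0.5, 0, 0, 0, 0, 0, 0], [0.8, 0, 0, 0, 0, 0, 0], [1, 0, 0, 0, 0, 0, 0]]], "force": 20}}

```text
clock: 11.95
position: [0.4017, -0.3033, 0.0056]
tool_rot: [3.142, 0.0, -0.237]
force: [0.9, -0.4, -1.0]
grip_width: 0.0704
finger_force: 0.0
```

Call:
{"fn": "move_arm", "kwargs": {"moves": [[[1, 0, 0, 0, 0, 0, 0], [1, 0, 0, -0.01, 0, 0, 0], [1, 0, 0, -0.04, 0, 0, 0], [1, 0, 0, -0.08, 0, 0, 0], [1, 0, 0, -0.13, 0, 0, 0]]]}}

```text
clock: 12.45
position: [0.4007, -0.303, 0.1369]
tool_rot: [-3.141, 0.002, -0.238]
force: [0.9, 0.6, 1.8]
grip_width: 0.0851
finger_force: 0.0
```

```bash
python3 go.py 0.44 -0.05 0.38 0.082
```

```text
t 12.45 p [ 0.4007 -0.303   0.1369] rpy [-3.141e+00  2.000e-03 -2.380e-01] q [ 0.01  0.58  0.73  2.03 -0.57  0.74 -0.72] F [0.9 0.6 1.8] w 0.0851 0.0
shift [-0.0221 -0.2551 -0.243 ] turn [-0.0001  0.0003 -0.051 ]
```

Call:
{"fn": "move_arm", "kwargs": {"moves": [[[0, -0.003, -0.03, -0.05, 0, 0, -0.01], [0, -0.006, -0.06, -0.09, 0, 0, -0.02], [0, -0.01, -0.09, -0.13, 0, 0, -0.03], [0, -0.014, -0.12, -0.165, 0, 0, -0.04], [0, -0.018, -0.145, -0.2, 0, 0, -0.051]]]}}

```text
clock: 12.95
position: [0.4175, -0.1571, 0.3373]
tool_rot: [-3.141, 0.0, 0.085]
force: [0.9, 0.5, 0.4]
grip_width: 0.0126
finger_force: 0.0
```

```bash
python3 go.py 0.44 0.07 0.38 0.082
```

```text
t 12.95 p [ 0.4175 -0.1571  0.3373] rpy [-3.141  0.     0.085] q [-0.58  0.16  0.94  1.93 -0.14  1.12 -1.08] F [0.9 0.5 0.4] w 0.0126 0.0
shift [ 0.0416 -0.2244 -0.0427] turn [-0.      0.0001  0.0004]
```

Call:
{"fn": "move_arm", "kwargs": {"moves": [[[0, 0.04, -0.224, -0.043, 0, 0, 0], [0, 0.04, -0.224, -0.043, 0, 0, 0], [0, 0.04, -0.224, -0.043, 0, 0, 0], [0, 0.04, -0.224, -0.043, 0, 0, 0], [0, 0.04, -0.224, -0.043, 0, 0, 0]]]}}

```text
clock: 13.45
position: [0.4391, 0.0715, 0.3796]
tool_rot: [-3.14, -0.0, 0.085]
force: [0.2, -0.3, 0.1]
grip_width: -0.0001
finger_force: 0.0
```

```bash
python3 go.py 0.572 0.2095 0.3 0.082
python3 - <<'E'
from h import *
o=np.zeros((600,800,3),np.uint8)
s=bot.grab_frame("side")[:,:,::-1]; a=cv2.resize(s[110:260,205:325],None,fx=4,fy=4,interpolation=cv2.INTER_CUBIC)
t=bot.grab_frame("top")[:,:,::-1]; b=cv2.resize(t[140:240,240:340],None,fx=3.2,fy=3.2,interpolation=cv2.INTER_CUBIC)
c=cv2.resize(s[270:384,205:400],(320,187))
o[:,:480]=a;o[:320,480:]=b;o[330:517,480:]=c; cv2.imwrite("pics/c5.png",o)
E
```

```text
t 13.45 p [0.4391 0.0715 0.3796] rpy [-3.14  -0.     0.085] q [-1.    0.09  0.77  1.85 -0.07  1.22 -1.69] F [ 0.2 -0.3  0.1] w -0.0001 0.0
shift [ 0.1442 -0.1261  0.0798] turn [-0.0002 -0.0001  0.0005]
```

View pics/c5.png

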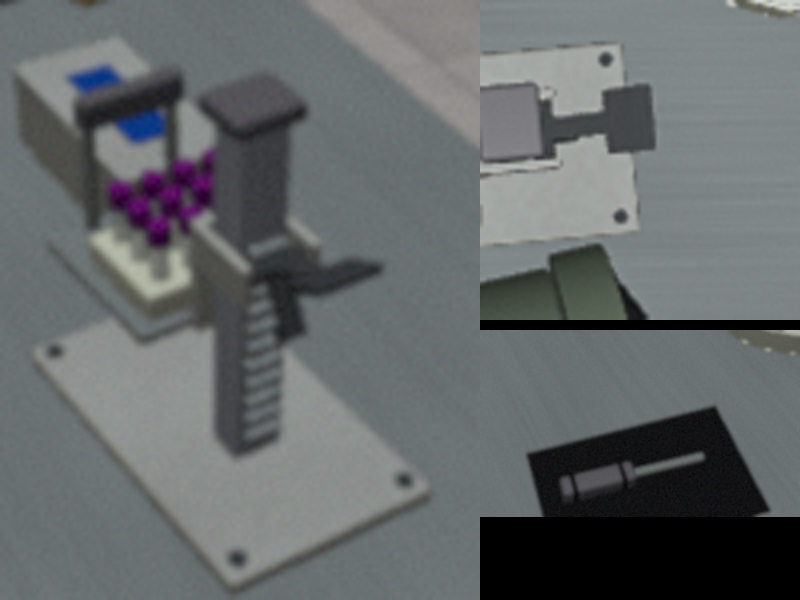

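The side crop shows the pawl well clear: its toe has swung off the teeth at (290,320) and the tail is raised at (380,268). The rod lies on the mat. I'll go above the handle.

Call:
{"fn": "move_arm", "kwargs": {"moves": [[[0, 0.035, -0.04, 0, 0, 0, 0], [0, 0.065, -0.08, 0.01, 0, 0, 0], [0, 0.1, -0.11, 0.03, 0, 0, 0], [0, 0.13, -0.126, 0.06, 0, 0, 0], [0, 0.144, -0.126, 0.08, 0, 0, 0]]]}}

```text
clock: 14.05
position: [0.5736, 0.2078, 0.296]
tool_rot: [3.14, 0.002, 0.085]
force: [-1.2, 0.5, -0.9]
grip_width: -0.0002
finger_force: 0.0
```

Call:
{"fn": "move_arm", "kwargs": {"moves": [[[0, 0, 0, 0, 0, 0, 0], [0, 0, 0, 0, 0, 0, 0]]]}}

```text
clock: 14.25
position: [0.5725, 0.2046, 0.2991]
tool_rot: [3.14, 0.0, 0.081]
force: [0.5, -0.1, -0.0]
grip_width: 0.0002
finger_force: 0.0
```

```bash
python3 go.py 0.572 0.2095 0.235 0.082
```

```text
t 14.25 p [0.5725 0.2046 0.2991] rpy [3.14  0.    0.081] q [-0.89  0.51  0.68  1.59 -0.34  1.16 -1.63] F [ 0.5 -0.1 -0. ] w 0.0002 0.0
shift [-0.0001 -0.005   0.0641] turn [ 0.0002  0.0001 -0.0001]
```

Call:
{"fn": "move_arm", "kwargs": {"moves": [[[0, 0, -0.002, 0.015, 0, 0, 0], [0, 0, -0.004, 0.032, 0, 0, 0], [0, 0, -0.005, 0.048, 0, 0, 0], [0, 0, -0.005, 0.06, 0, 0, 0], [0, 0, -0.005, 0.066, 0, 0, 0]]]}}

```text
clock: 14.75
position: [0.572, 0.2106, 0.233]
tool_rot: [-3.141, -0.0, 0.083]
force: [-0.1, -0.4, -0.5]
grip_width: -0.0
finger_force: 0.0
```

Call:
{"fn": "move_arm", "kwargs": {"moves": [[[0, 0, 0, 0.002, 0, 0, 0], [0, 0, 0, 0.005, 0, 0, 0], [0, 0, 0, 0.008, 0, 0, 0], [0, 0, 0, 0.011, 0, 0, 0], [0, 0, 0, 0.014, 0, 0, 0]]]}}

```text
clock: 15.25
position: [0.5723, 0.2109, 0.2185]
tool_rot: [-3.141, -0.0, 0.083]
force: [-0.9, -0.3, 3.1]
grip_width: 0.0001
finger_force: 1.5
```

Call:
{"fn": "move_arm", "kwargs": {"moves": [[[0, 0, 0, 0.003, 0, 0, 0], [0, 0, 0, 0.006, 0, 0, 0], [0, 0, 0, 0.009, 0, 0, 0], [0, 0, 0, 0.012, 0, 0, 0], [0, 0, 0, 0.015, 0, 0, 0]]]}}

```text
clock: 15.75
position: [0.5723, 0.2109, 0.2036]
tool_rot: [-3.141, -0.0, 0.083]
force: [-1.3, -0.7, 5.9]
grip_width: -0.0
finger_force: 2.6
```

```bash
python3 go.py 0.5715 0.2095 0.128 0.082
```

```text
t 15.75 p [0.5723 0.2109 0.2036] rpy [-3.141 -0.     0.083] q [-0.86  0.61  0.62  1.69 -0.41  0.97 -1.57] F [-1.3 -0.7  5.9] w -0.0 2.623359337449074
shift [-0.001   0.0013  0.0756] turn [-0.     -0.      0.0002]
```

The carriage is moving at about 6 N, so I'll carry on.

Call:
{"fn": "move_arm", "kwargs": {"moves": [[[0, 0, 0, 0.004, 0, 0, 0], [0, 0, 0, 0.008, 0, 0, 0], [0, 0, 0, 0.012, 0, 0, 0], [0, 0, 0, 0.016, 0, 0, 0], [0, 0, 0, 0.02, 0, 0, 0]]]}}

```text
clock: 16.25
position: [0.5723, 0.2109, 0.1836]
tool_rot: [-3.141, -0.0, 0.083]
force: [-1.8, -0.3, 5.7]
grip_width: -0.0002
finger_force: 2.7
```

Call:
{"fn": "move_arm", "kwargs": {"moves": [[[0, 0, 0, 0.004, 0, 0, 0], [0, 0, 0, 0.008, 0, 0, 0], [0, 0, 0, 0.012, 0, 0, 0], [0, 0, 0, 0.016, 0, 0, 0], [0, 0, 0, 0.02, 0, 0, 0]]]}}

```text
clock: 16.75
position: [0.5724, 0.2109, 0.1636]
tool_rot: [-3.141, -0.0, 0.083]
force: [-1.5, -0.3, 4.6]
grip_width: 0.0001
finger_force: 2.7
```

Call:
{"fn": "move_arm", "kwargs": {"moves": [[[0, 0, 0, 0.004, 0, 0, 0], [0, 0, 0, 0.008, 0, 0, 0], [0, 0, 0, 0.012, 0, 0, 0], [0, 0, 0, 0.016, 0, 0, 0], [0, 0, 0, 0.02, 0, 0, 0]]]}}

```text
clock: 17.25
position: [0.5723, 0.2109, 0.1436]
tool_rot: [-3.141, -0.0, 0.083]
force: [-2.0, 0.2, 5.5]
grip_width: 0.0
finger_force: 2.7
```

Call:
{"fn": "move_arm", "kwargs": {"moves": [[[0, 0, 0, 0.003, 0, 0, 0], [0, 0, 0, 0.006, 0, 0, 0], [0, 0, 0, 0.008, 0, 0, 0], [0, 0, 0, 0.01, 0, 0, 0], [0, 0, 0, 0.012, 0, 0, 0]]]}}

```text
clock: 17.75
position: [0.5723, 0.2109, 0.1316]
tool_rot: [-3.142, -0.0, 0.083]
force: [-1.0, -0.0, 5.8]
grip_width: 0.0002
finger_force: 2.5
```

Call:
{"fn": "move_arm", "kwargs": {"moves": [[[0, 0, 0, 0.0008, 0, 0, 0], [0, 0, 0, 0.0016, 0, 0, 0], [0, 0, 0, 0.0024, 0, 0, 0], [0, 0, 0, 0.0032, 0, 0, 0]]]}}

```text
clock: 18.15
position: [0.5723, 0.2109, 0.1284]
tool_rot: [-3.142, -0.0, 0.083]
force: [-0.3, 0.9, 4.3]
grip_width: -0.0
finger_force: 2.4
```

Call:
{"fn": "move_arm", "kwargs": {"moves": [[[0, 0, 0, 0.0004, 0, 0, 0], [0, 0, 0, 0.0008, 0, 0, 0]]]}}

```text
clock: 18.35
position: [0.5724, 0.2109, 0.128]
tool_rot: [-3.141, -0.0, 0.083]
force: [-4.2, -0.1, 18.8]
grip_width: 0.0004
finger_force: 8.9
```

The stop was reached at z = 0.128 with 19 N, exactly the expected bottom. I'll retreat upward.

Call:
{"fn": "move_arm", "kwargs": {"moves": [[[0, 0, 0, -0.003, 0, 0, 0], [0, 0, 0, -0.015, 0, 0, 0], [0, 0, 0, -0.05, 0, 0, 0], [0, 0, 0, -0.09, 0, 0, 0], [0, 0, 0, -0.14, 0, 0, 0]]]}}

```text
clock: 18.85
position: [0.5715, 0.2105, 0.2688]
tool_rot: [3.141, 0.002, 0.083]
force: [0.9, 1.0, 0.4]
grip_width: -0.0004
finger_force: 0.0
```

Call:
{"fn": "move_arm", "kwargs": {"moves": [[[0, -0.03, 0, -0.03, 0, 0, 0], [0, -0.06, 0, -0.06, 0, 0, 0], [0, -0.09, 0, -0.08, 0, 0, 0], [0, -0.1, 0, -0.08, 0, 0, 0], [0, -0.1, 0, -0.08, 0, 0, 0]]]}}

```text
clock: 19.35
position: [0.4717, 0.2029, 0.3484]
tool_rot: [-3.14, -0.0, 0.084]
force: [1.0, 0.1, -0.8]
grip_width: 0.0004
finger_force: 0.0
```

Run:
```python
from h import *
s=bot.grab_frame("side")[:,:,::-1]; t=bot.grab_frame("top")[:,:,::-1]
o=np.zeros((600,800,3),np.uint8)
o[:,:480]=cv2.resize(s[110:260,205:325],None,fx=4,fy=4,interpolation=cv2.INTER_CUBIC)
o[:240,480:]=cv2.resize(t,(320,240)); o[250:490,480:]=cv2.resize(s,(320,240)); cv2.imwrite("pics/c6.png",o)
```

```text
(no output)
```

View pics/c6.png

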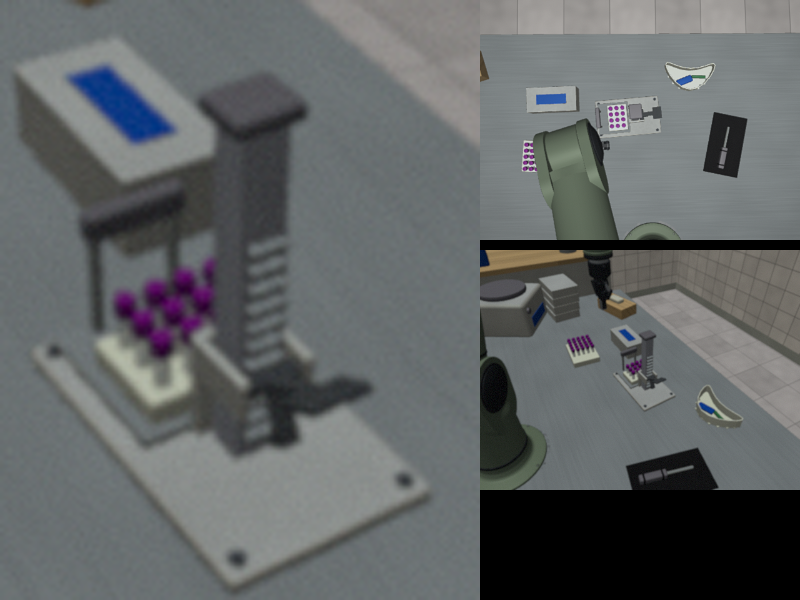

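The carriage is fully down (handle at (130,205) in the side crop), the pawl tail is still raised at (365,385), the rod is on the mat and the bystanders are where they were.

```bash
python3 -c "
from workcell import bot
print(bot.job_done())"
```

```text
the job is handed in; nothing more can be done
None
```

I handed the job in at about 19 s: the pawl was flicked clear with the rod, the rod was laid back on the mat and released, and the carriage was pushed gently down to its stop; the hand-in returned no verdict.

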